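Answer a call on the speakerphone and turn it up

TASK

A call is ringing on the round conference speakerphone on the desk mat: answer it by pressing the call key (the round key opposite the long mute bar, with the handset mark), let it come back up, then press the volume-up key (the plus mark, the right-hand key as you look with the mute bar nearest you) and take the hand away. Use the fingertips and press gently, all the way down. Leave the mute bar and the volume-down key (minus mark) alone, do not shift or lift the speakerphone, and leave the other things on the mat where they are.

Things in the scene. Friction and masses are not known exactly. Their poses are not given: they have to be found in the camera images.
- speakerphone: Loose light-grey puck, 170 mm across, 40 mm high, about 0.6 kg, on a rubber foot, flat on the mat in any yaw. Origin at the centre of its underside, z up. On its flat top: a dark round speaker grille in the middle (82 mm across) and four black rubber keys, centres 61 mm from the middle, tops 45 mm above the origin (5 mm proud): call at its +x, mute bar at -x, volume-up at -y, volume-down at +y.
- key_call_top (a point): Centre of the top of the call key: round, 26 mm across, white handset mark, across from the mute bar. Moves down with the key. The key goes 4 mm straight down against a spring (1.4 N to start, about 4.6 N at the stop), works from 2.5 mm and springs back when let go.
- key_up_top (a point): Centre of the top of the volume-up key: round, 26 mm across, white plus mark. The key goes 4 mm straight down against a spring (1.4 N to start, about 4.6 N at the stop), works from 2.5 mm and springs back when let go.
- key_down_top (a point): Centre of the top of the volume-down key: round, 26 mm across, white minus mark, across from volume-up. Leave alone.
- key_mute_top (a point): Centre of the top of the mute bar: rounded rectangle, 24 by 56 mm, its long side along the rim, white struck-out microphone mark. Leave alone.
- key_call (a joint): Travel of the call key in m: 0 up, 0.004 fully down.
- key_up (a joint): Travel of the volume-up key in m: 0 up, 0.004 fully down.
- key_down (a joint): Travel of the volume-down key in m: 0 up, 0.004 fully down. To stay at 0.
- key_mute (a joint): Travel of the mute bar in m: 0 up, 0.004 fully down. To stay at 0.
- desk_mat: Fixed grey felt desk mat, 380 (x) by 620 (y) by 3 mm thick, origin at the centre of its underside on the table. The speakerphone and the seven loose things below lie on it. Fixed on the table around it: an open laptop to its left (screen up to 230 mm high), a two-tier letter tray to its right (120 mm high), low things along the far edge.
- mug: Loose black mug, 80 mm across, 92 mm high, handle to its +y out to about 75 mm. Origin at the centre of its underside. Leave alone.
- tumbler: Loose drinking glass, 74 mm across, 105 mm high. Origin at the centre of its underside. Leave alone.
- pen_cup: Loose dark steel pen cup, 74 mm across, 95 mm high, with pens up to about 135 mm. Origin at the centre of its underside. Leave alone.
- phone: Loose mobile phone lying flat, 150 (x) by 73 by 9 mm. Origin at the centre of its underside. Leave alone.
- mouse: Loose black computer mouse, 106 (x) by 60 by 35 mm high. Origin at the centre of its underside. Leave alone.
- earbud_case: Loose white earbud case, 46 by 60 by 22 mm high. Origin at the centre of its underside. Leave alone.
- marker: Loose marker pen lying along its x, 130 by 17 by 15 mm. Origin under its middle. Leave alone.
There are look-alikes about, which are no part of the job. What is shaped like the speakerphone but green is not meant.

How it is judged:
By the outcome, as a careful person would: the job done as asked, in the order asked, and still so for the second after the job is handed in, with the robot touching nothing.
It also fails if it takes over 38 s, if anything falls off the work surface, if the arm or the gripper's body presses on something with over 40 N, if the wrist force passes 120 N, or if a joint passes its speed limit or range.

ROBOT

A 6-joint arm with a two-finger parallel gripper is mounted at the origin on the work surface. World frame = base frame: x ahead of the robot, y to its left, z up, the work surface at z = 0. Lengths are in m, angles in rad, forces in N, time in s.
With the tool pointing down it reaches from about 0.35 to 0.775 m from the base axis. Payload 7.3 kg.
Tool frame: the origin (TCP) lies at the centre of the arm's flange, where the gripper is bolted on; the fingertips stand 178 mm ahead of it and the grasp point (between the pads) lies 159 mm ahead of it; z points along the fingers, y is the line along which they close (so a half turn about z gives the same grasp; the last joint's range is limited). The gripper opens to 92 mm and grips with 3 to 60 N. Pads are 19 mm wide; open, the fingers measure 130 mm over their backs; the gripper's body (75 mm by 190 mm) begins 47 mm behind the grasp point.
Start: joints at [-1.431, 0.342, 1.524, -0, 1.275, -0.146], TCP at [0.148, -0.504, 0.405] pointing down, gripper open.
Joint ranges: [-2.53, 2.53], [-0.77, 2.02], [0.04, 2.7], [-1, 4.14], [0.28, 2.66], [-3.11, 3.11]. Speed limits (rad/s): [2.57, 2.57, 3.14, 3.14, 3.14, 3.14].

INTERFACE

Orientations are given as [roll, pitch, yaw] about the fixed x, y, z axes, in that order (R = Rz(yaw) Ry(pitch) Rx(roll)).
In Python, from cell import telemetry, vision, ticket gives the robot as it stands.
- The arm moves only by the shell command python3 -m crank 'ROWS' [FORCE]. ROWS is JSON, a list of rows, each a list of 5 numbers: the gripper command: -1 is shut, 1 is fully open, values between are in proportion, then the shift along the tool's x, y, z in mm, then the turn about the tool's z in rad. In form: [[fingers, dx, dy, dz, roll], ...]. A call has 1 to 12 rows; each row is the pose to reach, as a shift and turn from the pose commanded when the call began, along the tool's axes at that moment; what a row does not reach only later rows make up. A row lasts 1/12 s, in which the tool goes at most 41.7 mm and 7.16 degrees, less where a joint would pass 70% of its speed; a pose out of reach is approached as far as the arm can. A call with a gripper value outside its range is refused whole. The fingers move at their own pace and stop on an object; FORCE is the grip in N (left out, the last holds). Time passes only in rows, so rows that repeat a pose let the fingers close. It gives the time, the measured TCP pose, the force, the opening and the grip force at its end, in the units of the state.
- telemetry.observe(): the state, without advancing time (a new reading comes with each control period).
- vision.read_camera(name): name is "scene" or "top" or "wrist"; returns (picture, depth): 400x640x3 uint8, red, green, blue; 400x640 float32, m along the optical axis (not along the pixel's ray), 0 where there is no reading.
- vision.get_calibration(name): a dict with "camera_matrix" (3x3 intrinsics, pixels), "rvec" (rotation vector, rad) and "tvec" (3), from world to camera coordinates, as OpenCV has them. Camera axes: x right, y down, z forward; pixel columns grow to the right and rows downward; lengths in m; the calibration is good to about 2 mm. A picture is of the moment at which its call begins: read the wrist's pose just before it. get_calibration takes no time and is no camera call; for the wrist camera it gives the pose at the moment of the call.
- ticket.hand_in(): hands the job in; it is judged then, once.
The state is a dict: "time": time; "qpos": joint angles; "qvel": joint speeds; "joint_efforts": joint torques, N m; "tool_pos": TCP position; "tool_rot": TCP orientation; "contact_force": force on the tool from outside, world axes, zero at the start; "torque": the same for the moment, N m; "opening": finger opening in m; "grip_force": force on a finger pad.
Only numpy, scipy, OpenCV 4.12 (cv2) and the standard library are available. Lean on these libraries where they do the work, as an engineer would, in place of code of your own. Each camera call takes 0.05 s, during which the arm holds its last target. There are 200 camera calls.

## Working session

There is one attempt and no reset: what is moved stays moved. The work goes in short steps, Python scripts to look and compute and a shell command to move; the robot and the scene stay as the last step left them, time stands still between calls to the robot, and variables do not carry over. Pictures are saved under pics/ and viewed, at most 10 in all, crops included, and the job is handed in when it is done.

```bash
mkdir -p pics; cat > h.py <<'E'
import numpy as np, cv2
from cell import telemetry, vision
def cal(n):
    c=vision.get_calibration(n); K=np.array(c["camera_matrix"],float); R=cv2.Rodrigues(np.array(c["rvec"],float))[0]; t=np.array(c["tvec"],float).ravel(); return K,R,t
def ray(C,uv,z):
    K,R,t=C; d=R.T@np.linalg.inv(K)@np.array([*uv,1.]); o=-R.T@t
    return o+d*(z-o[2])/d[2]
def proj(C,p):
    K,R,t=C; q=K@(R@np.array(p)+t); return q[:2]/q[2]
E
python3 - <<'E'
from h import *
for n in("top","scene"):
    p,d=vision.read_camera(n); cv2.imwrite(f"pics/{n}.png",p[:,:,::-1]); np.save(n+"_d.npy",d)
    K,R,t=cal(n); print(n,K[0,0],-R.T@t,proj((K,R,t),[.5,0,0]))
print(telemetry.observe())
E
```

```text
top 463.37532786504505 [0.35440119 0.06633167 1.11597035] [343.24570957 213.666074  ]
scene 392.7716525471503 [0.8127397  0.57862858 0.91183786] [300.07371287 203.1956499 ]
{'time': 0.1, 'qpos': array([-1.43099560e+00,  3.42625676e-01,  1.52490985e+00, -2.86263814e-05,
        1.27537539e+00, -1.46032961e-01]), 'qvel': array([ 0.00036741, -0.00167993, -0.00259391, -0.00155228, -0.00126601,
       -0.00064902]), 'joint_efforts': array([ 1.63678629e-03, -4.32005095e+01, -2.44694227e+01,  7.18873017e-02,
        5.25650347e-02, -4.98915529e-05]), 'tool_pos': array([ 0.14801195, -0.50357998,  0.40413257]), 'tool_rot': array([-3.14028444e+00, -1.64742135e-04,  2.85841933e-01]), 'contact_force': array([ 0.23445316,  0.2769527 , -0.58348518]), 'torque': array([-0.01852946,  0.01069089,  0.00360022]), 'grip_force': 0.0, 'opening': 0.091856372704762}
```

View pics/top.png

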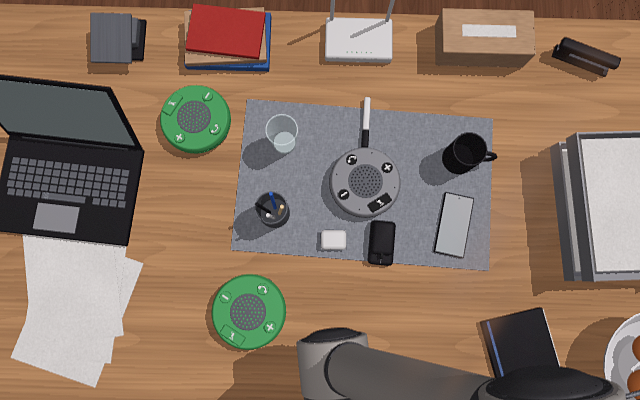

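View pics/scene.png

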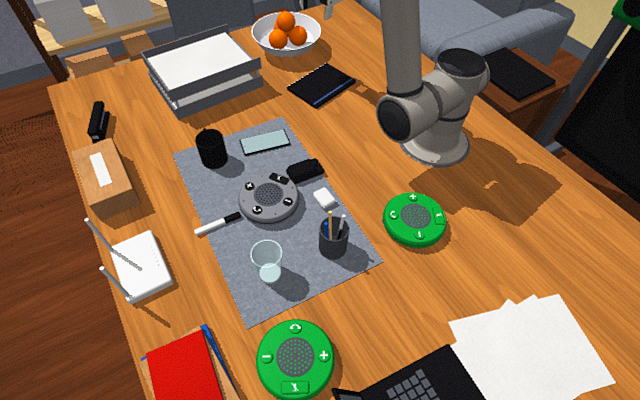

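The target is the grey puck on the mat at top px (365,182). Look-alikes are the green pucks at (195,119) and (248,312), which I reject by colour. The keys look to be call (351,160), plus (388,168), minus (344,194) and mute (379,203).

```bash
python3 - <<'E'
from h import *
im=cv2.imread("pics/top.png"); d=np.load("top_d.npy"); C=cal("top")
cv2.imwrite("pics/crop.png",cv2.resize(im[135:225,315:415],None,fx=6,fy=6,interpolation=cv2.INTER_CUBIC))
g=cv2.cvtColor(im,cv2.COLOR_BGR2GRAY)
# ring of keys: dark blobs within the puck + white marks, at z=.048
m=np.zeros_like(g); cv2.circle(m,(365,182),32,255,-1)
b=((g<60)&(m>0)).astype(np.uint8)
b=cv2.morphologyEx(b,cv2.MORPH_CLOSE,np.ones((3,3)))
n,l,s,c=cv2.connectedComponentsWithStats(b)
for i in range(1,n):
    if s[i,4]>15: print(c[i],s[i],ray(C,c[i],.048),)
w=((g>200)&(m>0)).astype(np.uint8); w=cv2.dilate(w,np.ones((3,3)))
n,l,s,c=cv2.connectedComponentsWithStats(w)
for i in range(1,n): print("w",c[i],s[i,4],ray(C,c[i],.048))
K,R,t=C
for uv in[(365,182),(351,160),(388,168),(335,182)]:
    z=d[uv[1],uv[0]]; print(uv,R.T@(np.linalg.inv(K)@np.array([*uv,1])*z-t))
for nm,uv,z in[("pencup",(272,207),.098),("mug",(465,152),.095),("glass",(282,128),.1)]: print(nm,ray(C,uv,z))
E
```

```text
[351.04347826 159.34782609] [346 155  11  10  69] [ 0.62378137 -0.01361348  0.048     ]
[386.39285714 167.28571429] [382 163  11  10  56] [ 0.60668848 -0.09742478  0.048     ]
[365.66666667 169.16666667] [363 167   6   7  18] [ 0.60089181 -0.04844939  0.048     ]
[343.20238095 194.14285714] [338 190  11  10  84] [0.53977567 0.00366366 0.048     ]
[379.02512563 202.18090452] [368 193  24  19 199] [ 0.52281685 -0.08031921  0.048     ]
w [350.95238095 158.02380952] 42 [ 0.62699294 -0.01335618  0.048     ]
w [387.  166.5] 36 [ 0.60862625 -0.0988588   0.048     ]
w [343.43333333 193.4       ] 30 [0.54155258 0.00315021 0.048     ]
w [378.95238095 200.95238095] 21 [ 0.52571751 -0.0801378   0.048     ]
(365, 182) [ 0.57083466 -0.04757284  0.04386608]
(351, 160) [ 0.62265599 -0.01366841  0.04616188]
(388, 168) [ 0.6055256  -0.10154146  0.04600877]
(335, 182) [0.56966116 0.02308974 0.04081825]
pencup [0.49825024 0.16405538 0.098     ]
mug [ 0.63575577 -0.26920345  0.095     ]
glass [0.6796875  0.14812417 0.1       ]
```

View pics/crop.png

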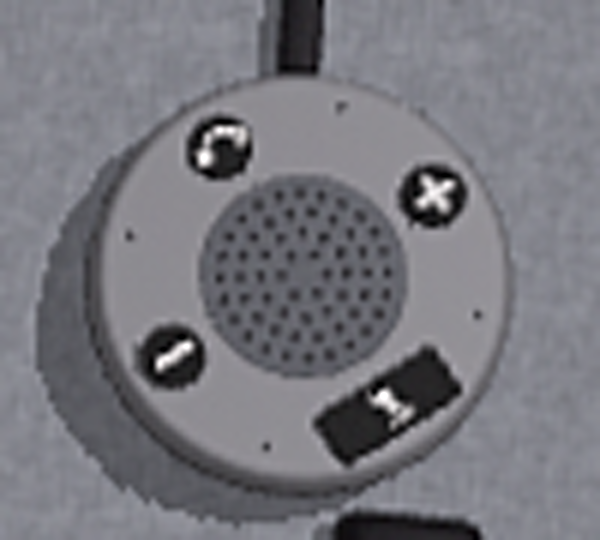

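The crop confirms call at px (351,159), plus (387,167), minus (343,194) and mute (379,202). The opposite key pairs measure 121 and 122 mm apart (122 expected). Centre is (.574,-.047) and yaw about 33.3°, so call is at (.6247,-.0136) and up at (.6072,-.0981). I'm moving across with the fingers shut.

```bash
python3 -m crank '[[-1,15,-8,0,0],[-1,45,-25,0,0],[-1,80,-45,0,0],[-1,115,-65,0,0],[-1,150,-85,0,0],[-1,185,-104,0,0],[-1,220,-124,0,0],[-1,255,-144,0,0],[-1,290,-163,0,0],[-1,325,-183,0,0],[-1,350,-197,0,0],[-1,365,-206,0,0]]' 5
```

```text
time: 1.1
tool_pos: [0.4418, -0.2006, 0.4044]
tool_rot: [-3.141, -0.0, 0.288]
contact_force: [-0.9, -0.5, -0.0]
opening: 0.0163
grip_force: 0.0
```

```bash
python3 -m crank '[[-1,15,-8,0,0],[-1,45,-25,0,0],[-1,80,-45,0,0],[-1,115,-65,0,0],[-1,150,-85,0,0],[-1,185,-104,0,0],[-1,210,-119,0,0],[-1,222,-125,0,0],[-1,228,-129,0,0],[-1,230,-130,0,0],[-1,230,-130,0,0]]'; python3 - <<'E'
from h import *
p,d=vision.read_camera("wrist"); cv2.imwrite("pics/w1.png",p[:,:,::-1])
s=telemetry.observe(); print(s["time"],s["tool_pos"],s["tool_rot"],s["contact_force"],s["opening"])
C=cal("wrist"); 
for q in [(.6247,-.0136,.048),(.6072,-.0981,.048)]: print(proj(C,q))
p0=s["tool_pos"];y=s["tool_rot"][2];c,n=np.cos(y),np.sin(y)
for nm,q in(("call",(.6247,-.0136)),("up",(.6072,-.0981))):
    e=np.array(q)-p0[:2]; print(nm,1e3*(c*e[0]+n*e[1]),1e3*(n*e[0]-c*e[1]))
E
```

```text
time: 2.02
tool_pos: [0.624, -0.0137, 0.4043]
tool_rot: [-3.141, 0.001, 0.286]
contact_force: [0.2, -0.1, -0.5]
opening: 0.0005
grip_force: 0.0
2.0667 [ 0.62375587 -0.01426138  0.40450292] [3.14152829e+00 8.50212350e-04 2.85191103e-01] [-0.6034058   0.24646648  0.73885063] 0.0006975099959168504
[315.76679021 176.70222472]
[385.46481064 212.88946255]
call 1.092065557105302 -0.36904384990454875
up -39.47437382897129 75.79435940609352
```

View pics/w1.png

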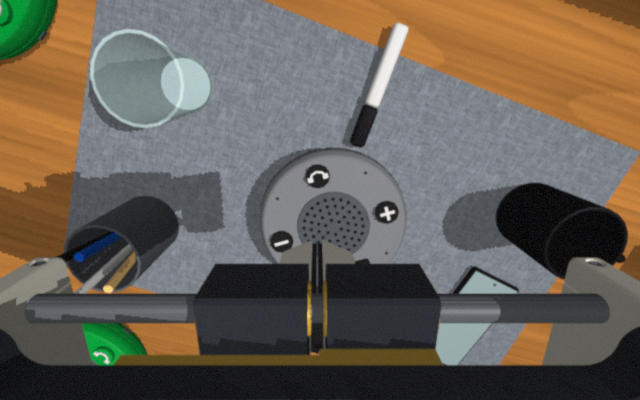

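The wrist view shows the call key at (317,177) and plus at (386,213). Both are within about 1 px of my predictions, so the position is good. Descending to just above the call key.

```bash
python3 -m crank '[[-1,0,0,15,0],[-1,1,0,40,0],[-1,1,0,70,0],[-1,1,0,100,0],[-1,1,0,125,0],[-1,1,0,145,0],[-1,1,0,158,0],[-1,1,0,166,0],[-1,1,0,170,0],[-1,1,0,170,0],[-1,1,0,170,0]]'
```

```text
time: 2.98
tool_pos: [0.6253, -0.0138, 0.2357]
tool_rot: [3.141, -0.001, 0.285]
contact_force: [-0.0, 0.9, -0.2]
opening: 0.0007
grip_force: 0.0
```

```bash
python3 -m crank '[[-1,0,0,2,0],[-1,0,0,4,0],[-1,0,0,6,0],[-1,0,0,7,0],[-1,0,0,8,0],[-1,0,0,9,0],[-1,0,0,9,0],[-1,0,0,9,0]]'
```

```text
time: 3.65
tool_pos: [0.6251, -0.0133, 0.2258]
tool_rot: [3.141, -0.0, 0.286]
contact_force: [-1.3, 0.7, 1.1]
opening: 0.0006
grip_force: 0.9
```

```bash
python3 -m crank '[[-1,0,0,0.7,0],[-1,0,0,1.3,0],[-1,0,0,2,0],[-1,0,0,2,0],[-1,0,0,2,0]]'
```

```text
time: 4.07
tool_pos: [0.6252, -0.0133, 0.2238]
tool_rot: [3.141, -0.0, 0.286]
contact_force: [-1.3, 1.0, 3.0]
opening: 0.0005
grip_force: 1.7
```

```bash
python3 -m crank '[[-1,0,0,0.5,0],[-1,0,0,1,0],[-1,0,0,1.5,0],[-1,0,0,1.5,0],[-1,0,0,1.5,0]]'
```

```text
time: 4.48
tool_pos: [0.6252, -0.0133, 0.2223]
tool_rot: [3.141, -0.0, 0.286]
contact_force: [-1.1, 1.4, 3.4]
opening: 0.0001
grip_force: 2.3
```

```bash
python3 -m crank '[[-1,0,0,0.3,0],[-1,0,0,0.6,0],[-1,0,0,0.6,0],[-1,0,0,0.6,0]]'
```

```text
time: 4.82
tool_pos: [0.6251, -0.0133, 0.2222]
tool_rot: [3.141, -0.0, 0.286]
contact_force: [-3.3, 1.5, 8.6]
opening: 0.0005
grip_force: 4.1
```

```bash
python3 -m crank '[[-1,0,0,0.2,0],[-1,0,0,0.4,0],[-1,0,0,0.4,0],[-1,0,0,0.4,0]]'
```

```text
time: 5.15
tool_pos: [0.6251, -0.0133, 0.2221]
tool_rot: [3.141, -0.0, 0.286]
contact_force: [-4.0, 0.8, 10.0]
opening: 0.0008
grip_force: 5.2
```

The key is at its stop: travel stalled and the force jumped. Lifting, then moving over to volume-up.

```bash
python3 -m crank '[[-1,0,0,-2,0],[-1,0,0,-6,0],[-1,0,0,-14,0],[-1,0,0,-24,0],[-1,0,0,-28,0],[-1,-5,9,-28,0],[-1,-15,28,-28,0],[-1,-26,48,-28,0],[-1,-36,67,-28,0],[-1,-40,74,-28,0],[-1,-41,76,-28,0],[-1,-41,76,-28,0]]'; python3 - <<'E'
from h import *
p,d=vision.read_camera("top"); cv2.imwrite("pics/t2.png",cv2.resize(p[110:260,260:460,::-1],None,fx=4,fy=4,interpolation=cv2.INTER_CUBIC))
E
```

```text
time: 6.15
tool_pos: [0.6071, -0.0983, 0.2491]
tool_rot: [-3.141, 0.0, 0.284]
contact_force: [0.4, 0.1, -0.1]
opening: 0.0007
grip_force: 0.0
```

View pics/t2.png

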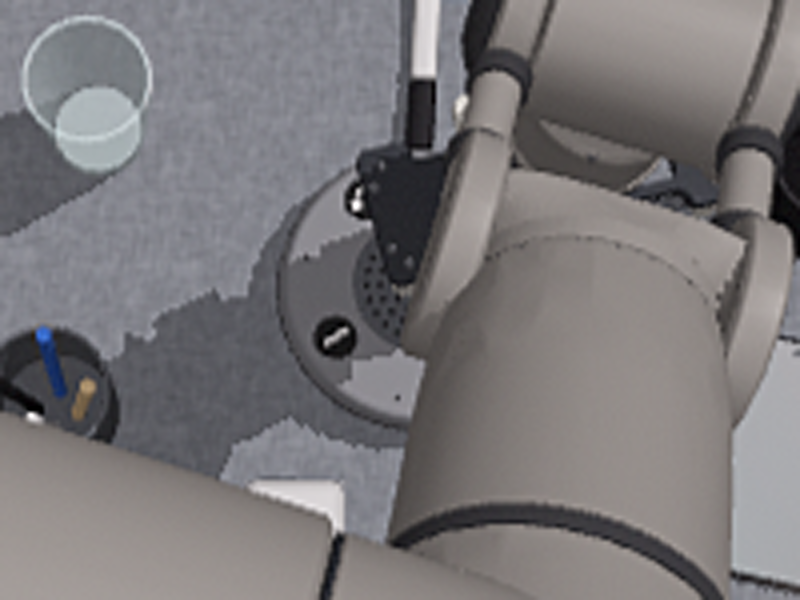

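The minus key is at crop (335,337), which is full-frame (343.4,194), so the puck has not moved. Pressing volume-up now.

```bash
python3 -m crank '[[-1,0,0,5,0],[-1,0,0,12,0],[-1,0,0,18,0],[-1,0,0,21,0],[-1,0,0,22.5,0],[-1,0,0,23.5,0],[-1,0,0,24.5,0],[-1,0,0,25.5,0],[-1,0,0,26,0],[-1,0,0,26,0],[-1,0,0,26,0]]'
```

```text
time: 7.12
tool_pos: [0.6072, -0.0977, 0.2235]
tool_rot: [-3.142, -0.0, 0.286]
contact_force: [-1.9, 2.2, 2.9]
opening: 0.0005
grip_force: 1.8
```

```bash
python3 -m crank '[[-1,0,0,0.5,0],[-1,0,0,1,0],[-1,0,0,1.4,0],[-1,0,0,1.4,0],[-1,0,0,1.4,0]]'
```

```text
time: 7.53
tool_pos: [0.6073, -0.0977, 0.2223]
tool_rot: [3.141, -0.0, 0.286]
contact_force: [-1.3, 2.2, 7.6]
opening: 0.0002
grip_force: 3.2
```

```bash
python3 -m crank '[[-1,0,0,0.2,0],[-1,0,0,0.4,0],[-1,0,0,0.4,0],[-1,0,0,0.4,0]]'
```

```text
time: 7.87
tool_pos: [0.6073, -0.0977, 0.2222]
tool_rot: [3.141, -0.001, 0.286]
contact_force: [-2.6, 3.1, 8.9]
opening: 0.0008
grip_force: 4.4
```

```bash
python3 -m crank '[[-1,0,0,-2,0],[-1,0,0,-6,0],[-1,0,0,-14,0],[-1,0,0,-30,0],[-1,0,0,-55,0],[-1,0,0,-85,0],[-1,0,0,-115,0],[-1,0,0,-145,0],[-1,0,0,-165,0],[-1,0,0,-175,0],[-1,0,0,-180,0],[-1,0,0,-180,0]]'
```

```text
time: 8.87
tool_pos: [0.6072, -0.0979, 0.4018]
tool_rot: [3.141, -0.001, 0.286]
contact_force: [-1.4, -1.4, -0.4]
opening: 0.0005
grip_force: 0.0
```

```bash
python3 -m crank '[[-1,-15,9,0,0],[-1,-45,27,0,0],[-1,-80,48,0,0],[-1,-115,69,0,0],[-1,-150,90,0,0],[-1,-180,108,0,0],[-1,-205,123,0,0],[-1,-220,132,0,0],[-1,-225,135,0,0],[-1,-225,135,0,0],[-1,-225,135,0,0]]'; python3 - <<'E'
from h import *
p,d=vision.read_camera("top"); cv2.imwrite("pics/t3.png",p[:,:,::-1])
E
```

```text
time: 9.78
tool_pos: [0.4297, -0.2904, 0.4005]
tool_rot: [-3.14, 0.001, 0.285]
contact_force: [0.6, -0.2, 0.2]
opening: 0.0006
grip_force: 0.0
```

View pics/t3.png

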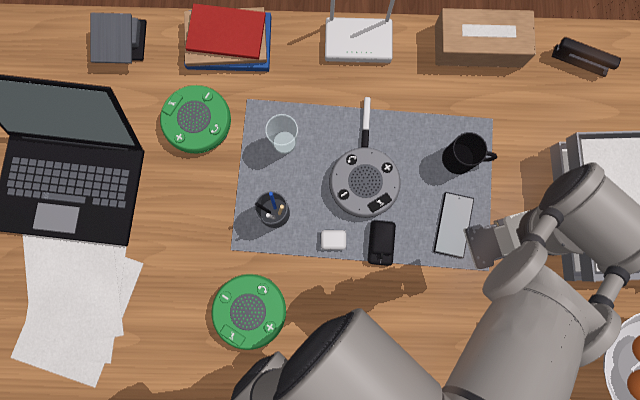

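The puck is still at (365,182), everything on the mat is where it was, and the hand is clear.

```bash
python3 -c "
from cell import ticket; print(ticket.hand_in())"
```

```text
the job is handed in; nothing more can be done
None
```

I pressed the call key to its stop and released it, then did the same with volume-up, at about 9–10 N each; the speakerphone and the other things on the mat look unmoved, and I handed the job in with the hand clear at about 9.8 s.

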